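Slide the serving tray home into its corner stop

ROBOT

A 7-joint arm with a two-finger parallel gripper is mounted at the origin on a cart in front of the work surface, level with it; the furniture and walls round the work are solid. World frame = base frame: x ahead of the robot, y to its left, z up, the work surface at z = 0. Lengths are in m, angles in rad, forces in N, time in s.
With the tool pointing down it reaches from about 0.4 to 0.875 m from the base axis. Payload 19.3 kg.
Tool frame: the origin (TCP) lies at the very end of the fingers, on their centre line; the grasp point (between the pads) lies 19 mm behind it; z points along the fingers, y is the line along which they close (so a half turn about z gives the same grasp; the last joint's range is limited). The gripper opens to 85 mm and grips with 20 to 120 N. Pads are 22 mm wide; open, the fingers measure 114 mm over their backs; the gripper's body (76 mm by 85 mm) begins 54 mm behind the grasp point. The pads swing forward as they close: fully open they stand 13 mm farther back than shut.
Start: joints at [-1.258, 0.521, -0.036, 1.599, 0.021, 1.021, -0.113], TCP at [0.233, 0.58, 0.231] pointing down, gripper open.
Joint ranges: [-2.91, 2.91], [-0.3, 2.13], [-1.5, 1.42], [0.17, 2.43], [-1.26, 4.41], [0.16, 1.93], [-2.52, 2.52]. Speed limits (rad/s): [1.89, 1.89, 2.39, 2.39, 3.01, 3.01, 3.01].

INTERFACE

Orientations are given as [roll, pitch, yaw] about the fixed x, y, z axes, in that order (R = Rz(yaw) Ry(pitch) Rx(roll)).
In Python, from workcell import monitor, optics, job_done gives the robot as it stands.
- The arm moves only by the shell command python3 -m handwheel 'ROWS' [FORCE]. ROWS is JSON, a list of rows, each an object of numbers: "dx", "dy", "dz": the shift along the tool's x, y, z in cm; "wx", "wy", "wz": the turn, a rotation vector about the tool's x, y, z in rad; "claw": the opening in per cent of the stroke, from 0 (shut) to 100 (fully open). A call has 1 to 8 rows; each row shifts and turns the commanded pose from where the row before left it, along the tool's axes as they then stand; what a row does not reach is not made up. A row lasts 1/8 s, in which the tool goes at most 62.5 mm and 10.7 degrees, less where a joint would pass 70% of its speed; a pose out of reach is approached as far as the arm can. A call with a gripper value outside its range is refused whole. The fingers move at their own pace and stop on an object; FORCE is the grip in N (left out, the last holds). Time passes only in rows, so rows that do not move let the fingers close. It gives the time, the measured TCP pose, the force, the opening and the grip force at its end, in the units of the state.
- monitor.observe(): the state, without advancing time (a new reading comes with each control period).
- optics.grab_frame(name): name is "scene" or "top" or "wrist"; returns a dict with "frame" (420x560x3 uint8, blue, green, red), "fovy" (degrees; the focal length in pixels is half the picture's height over the tangent of half this angle, whatever the lens; pixels are square), "cx", "cy" (the principal point, pixels), "k1" (the pictures are not rectified: a ray, as slopes to the right and down, at radius r is drawn at 1 + k1 r^2 times it, then the intrinsics apply), "R" (3x3) and "t" (3): a world point X has camera coordinates R X + t. Camera axes: x right, y down, z forward; pixel columns grow to the right and rows downward; lengths in m; the calibration is good to about 2 mm. A picture is of the moment at which its call begins. There is no depth.
- job_done(): hands the job in; it is judged then, once.
Trained networks look in the newest picture that a camera, given by its name, has taken for a name from the list of things; names that differ only in an ending like _2 or _b are one class to them, and where a whole thing is asked for, a point or a joint stands for the part that bears it (a point fixed in the world has none). Each returns a list of dicts, best first, with "p" (0 to 1); they miss things now and then, are a little off and sometimes report something else, mostly with a low value. They report only what shows in the picture. A call takes as long as a camera call. They do not tell look-alikes from the thing itself.
- optics.masks_of(name, camera): "region" (420x560 bool, what is visible of it) and "rect" ([left, top, width, height] in pixels, round what is visible of it).
The state is a dict: "clock": time; "qpos": joint angles; "qd": joint speeds; "joint_efforts": joint torques, N m; "position": TCP position; "tool_rot": TCP orientation; "force": force on the tool from outside, world axes, zero at the start; "moment": the same for the moment, N m; "grip_width": finger opening in m; "finger_force": force on a finger pad.
Only numpy, scipy, OpenCV 4.12 (cv2) and the standard library are available. Lean on these libraries where they do the work, as an engineer would, in place of code of your own. Each camera call takes 0.05 s, during which the arm holds its last target. There are 200 camera calls.

TASK

Push the white serving tray along the table, with the bowl and the small glass riding on it, until it is fully home in the wooden corner stop: its long side flush against the long batten and its end against the short batten. Only push the tray: do not grasp or lift it, do not touch the bowl or the glass, and keep both standing upright on it. Leave the jars, the tin and the shaker beside it where they are.

Things in the scene. Friction and masses are not known exactly. Their poses are not given: they have to be found in the camera images.
- tray: white rectangular tray, loose, 191 x 281 mm, 20 mm high, about 0.3 kg, 0.4 kg with its load, friction about 0.6; hollow: floor 4 mm, rim walls 12 mm thick, 20 mm high. Origin: centre of its underside; edges at x = +-95 and y = +-140 mm; z up. Starts clear of both battens, up to 15 degrees askew to them, +x side towards the long batten, +y end towards the short one
- tray_stop: fixed L of two wooden battens 20 mm thick, 28 mm high. Origin: inner corner at table height, z up. Long batten: inner face x = 0, from y = 0 to -400 mm, facing -x (the robot). Short batten: inner face y = 0, from x = 0 to -170 mm, facing -y (the robot's right). The tray is home with its +x edge on x = 0 and +y end on y = 0: its centre at x = -95, y = -140 mm, yaw equal
- bowl: white foam bowl, 106 mm across, 51 mm high, 0.03 kg, standing loose on the tray's floor in its +y half. Origin: centre of its underside, z up
- glass: small clear glass, 46 mm across, 57 mm high, 0.07 kg, standing loose on the tray's floor in its -y half. Origin: centre of its underside, z up
- jam_jar: jar of red jam with a yellow lid, 60 mm across, 85 mm high, a bystander to the left of the stop. Origin: centre of its underside
- tin: short food tin, 75 mm across, 58 mm high, a bystander to the left of the stop. Origin: centre of its underside
- salt_shaker: salt shaker with a grey top, 44 mm across, 90 mm high, a bystander to the left of the stop. Origin: centre of its underside
- spice_jar: spice jar with a black cap, 41 mm across, 105 mm high, a bystander to the right of the tray. Origin: centre of its underside
Things that resemble listed ones, but are neither listed nor needed, are in the scene too. Leave any blue, orange or purple look-alike of the bowl alone.

How it is judged:
By the outcome, as a careful person would: the job done as asked, in the order asked, and still so for the second after the job is handed in, with the robot touching nothing.
It also fails if it takes over 64 s, if anything falls off the work surface, if the arm or the gripper's body presses on something with over 40 N, if the wrist force passes 120 N, or if a joint passes its speed limit or range.

## Working session

There is one attempt and no reset: what is moved stays moved. The work goes in short steps, Python scripts to look and compute and a shell command to move; the robot and the scene stay as the last step left them, time stands still between calls to the robot, and variables do not carry over. Pictures are saved under pics/ and viewed, at most 13 in all, crops included, and the job is handed in when it is done.

```bash
mkdir -p pics; cat > h.py <<'E'
import numpy as np, cv2
from workcell import monitor, optics
def und(f,uv):
    F=f["frame"].shape[0]/2/np.tan(np.radians(f["fovy"])/2)
    d=(np.atleast_2d(uv).astype(float)-[f["cx"],f["cy"]])/F
    s=d.copy()
    for _ in range(20): s=d/(1+f["k1"]*(s**2).sum(1,keepdims=True))
    return s
def toworld(f,uv,z):
    s=und(f,uv); R=np.array(f["R"]);t=np.array(f["t"])
    D=np.c_[s,np.ones(len(s))]@R; C=-R.T@t
    k=(z-C[2])/D[:,2]
    return C+D*k[:,None]
def topix(f,X):
    F=f["frame"].shape[0]/2/np.tan(np.radians(f["fovy"])/2)
    c=np.atleast_2d(X)@np.array(f["R"]).T+np.array(f["t"]); s=c[:,:2]/c[:,2:]
    return s*(1+f["k1"]*(s**2).sum(1,keepdims=True))*F+[f["cx"],f["cy"]]
E
python3 - <<'E'
from h import *
o=monitor.observe(); print({k:np.round(o[k],3) for k in("clock","position","tool_rot","force","grip_width")})
for c in("top","scene"):
    f=optics.grab_frame(c); cv2.imwrite(f"pics/{c}0.png",f["frame"])
    print(c,np.round(-np.array(f["R"]).T@np.array(f["t"]),2),f["k1"])
    for n in "tray tray_stop bowl glass jam_jar tin salt_shaker spice_jar".split():
        for m in optics.masks_of(n,c)[:3]:
            r=m["rect"];print(n,round(m["p"],2),r,np.round(toworld(f,[r[0]+r[2]/2,r[1]+r[3]/2],0.02)[0],3))
E
```

```text
{'clock': np.float64(0.0), 'position': array([0.233, 0.579, 0.231]), 'tool_rot': array([-3.141,  0.   ,  2.759]), 'force': array([ 0.159, -0.635,  0.548]), 'grip_width': np.float64(0.085)}
top [ 0.5  -0.01  1.29] -0.09435599014433295
tray 0.87 [220.3, 176.5, 111.2, 92.0] [ 0.54  -0.022  0.02 ]
tray_stop 0.82 [200.0, 149.4, 153.9, 69.9] [ 0.647 -0.028  0.02 ]
bowl 0.92 [330.1, 282.0, 38.5, 37.6] [ 0.318 -0.22   0.02 ]
bowl 0.72 [212.7, 97.1, 36.4, 39.9] [0.842 0.097 0.02 ]
bowl 0.71 [144.5, 164.5, 36.1, 35.9] [0.661 0.293 0.02 ]
glass 0.75 [282.2, 213.2, 22.3, 18.0] [ 0.54  -0.071  0.02 ]
jam_jar 0.7 [107.3, 213.3, 29.5, 22.6] [0.546 0.409 0.02 ]
tin 0.89 [124.9, 246.3, 33.6, 29.5] [0.443 0.355 0.02 ]
tin 0.32 [203.0, 152.1, 151.3, 69.0] [ 0.64  -0.033  0.02 ]
tin 0.23 [234.7, 194.2, 37.5, 37.6] [0.569 0.039 0.02 ]
salt_shaker 0.61 [108.5, 185.5, 25.2, 19.3] [0.629 0.411 0.02 ]
spice_jar 0.78 [396.9, 206.1, 26.0, 22.0] [ 0.545 -0.399  0.02 ]
spice_jar 0.24 [127.2, 246.5, 29.7, 31.4] [0.44  0.354 0.02 ]
scene [ 0.08 -0.85  0.65] -0.030015723576701965
tray 0.59 [221.0, 209.7, 80.2, 59.7] [ 0.533 -0.04   0.02 ]
tray_stop 0.62 [232.1, 188.5, 126.0, 79.4] [ 0.642 -0.037  0.02 ]
bowl 0.85 [192.9, 280.0, 48.0, 44.5] [ 0.332 -0.204  0.02 ]
bowl 0.68 [239.9, 205.5, 38.5, 29.8] [0.576 0.048 0.02 ]
bowl 0.65 [233.7, 166.1, 29.8, 26.0] [0.675 0.302 0.02 ]
glass 0.88 [262.1, 226.4, 19.0, 29.4] [ 0.553 -0.06   0.02 ]
jam_jar 0.9 [189.2, 158.4, 18.9, 25.9] [0.55  0.443 0.02 ]
tin 0.62 [164.8, 168.5, 26.3, 30.5] [0.454 0.384 0.02 ]
salt_shaker 0.71 [217.7, 151.7, 14.6, 27.2] [0.653 0.446 0.02 ]
spice_jar 0.64 [336.5, 283.4, 22.6, 49.0] [ 0.567 -0.358  0.02 ]
```

```bash
python3 - <<'E'
import cv2
a=cv2.imread("pics/top0.png"); c=a[140:290,180:380]; cv2.imwrite("pics/top0c.png",cv2.resize(c,(800,600),interpolation=cv2.INTER_CUBIC))
E
```

```text
(no output)
```

View pics/top0.png

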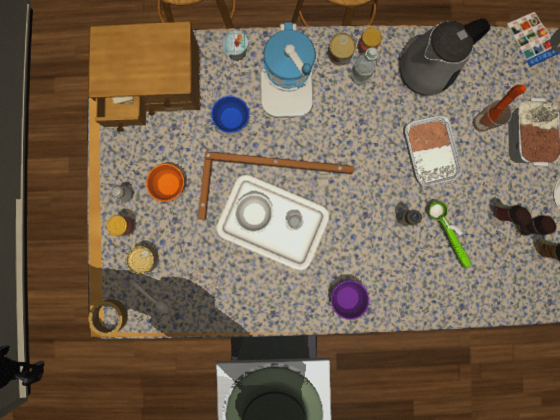

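View pics/top0c.png

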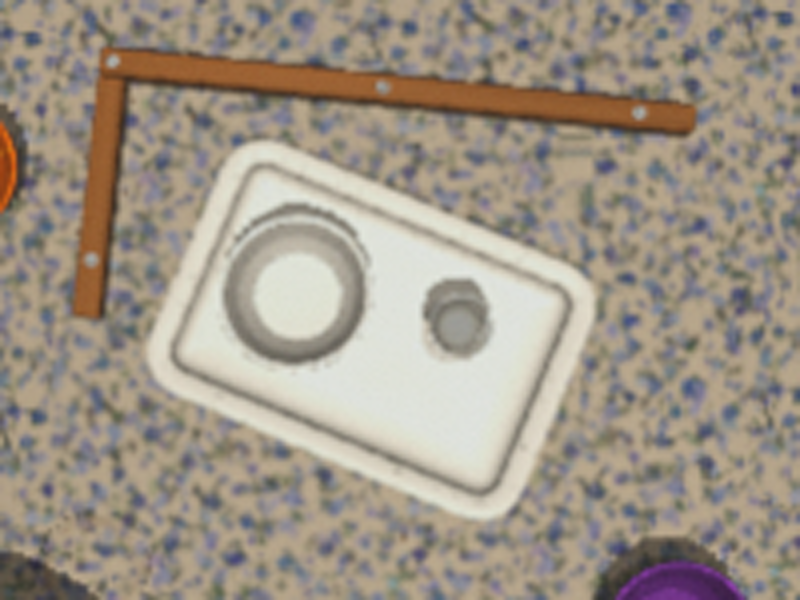

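The crop shows the white tray (full-frame about (273,222)) carrying the white bowl at (253,212) and the glass at (294,219). The battens' inner corner is near (211,159). The blue (230,114), orange (165,183) and purple (350,299) bowls are look-alikes. The bowl on the tray is the white one, and I won't touch any of the others.

```bash
cat >> h.py <<'E'
from scipy.optimize import least_squares
def rect_of(P):
    (c,s,a)=cv2.minAreaRect((P[:,:2]*1000).astype(np.float32)); b=cv2.boxPoints((c,s,a))
    i=0 if np.linalg.norm(b[1]-b[0])>np.linalg.norm(b[2]-b[1]) else 1
    e=b[i+1]-b[i]; e=e*np.sign(e[1])      # long axis = +y
    return np.array(c)/1000, np.degrees(np.arctan2(-e[0],e[1])), sorted(s)
def tray(f,cam="top"):
    """tray pose from white-region outline at z=.02"""
    ms=optics.masks_of("tray",cam)
    m=ms[0]["region"].astype(np.uint8); m=cv2.dilate(m,np.ones((7,7)))
    w=((f["frame"].min(2)>150)&(m>0)).astype(np.uint8)
    w=cv2.morphologyEx(w,cv2.MORPH_OPEN,np.ones((3,3)))
    cs,_=cv2.findContours(w,cv2.RETR_EXTERNAL,cv2.CHAIN_APPROX_NONE)
    k=max(cs,key=cv2.contourArea)[:,0,:]
    return rect_of(toworld(f,k,0.02))
def line(P):
    vx,vy,x0,y0=cv2.fitLine(P[:,:2].astype(np.float32),cv2.DIST_HUBER,0,.001,.001).ravel(); return np.array([vx,vy]),np.array([x0,y0])
def stop(f):
    b=f["frame"].astype(int); hsv=cv2.cvtColor(f["frame"],cv2.COLOR_BGR2HSV)
    w=((hsv[...,1]>130)&(hsv[...,0]<16)&(b[...,2]>90)).astype(np.uint8)
    w[:145]=0;w[225:]=0;w[:,:195]=0;w[:,360:]=0
    P=toworld(f,np.argwhere(w)[:,::-1],0.028)[:,:2]
    c=np.argwhere(w)[:,::-1]
    L=P[(c[:,0]>225)];S=P[(c[:,1]>172)&(c[:,0]<215)]
    d,p=line(L); d*=np.sign(d[1]); d2,p2=line(S)
    yaw=np.arctan2(-d[0],d[1]); ex=np.array([np.cos(yaw),np.sin(yaw)]); ey=np.array([-ex[1],ex[0]])
    print("stop yaw long",np.degrees(yaw),"short",np.degrees(np.arctan(d2[1]/d2[0])),len(L),len(S))
    print("widths", np.ptp(np.percentile(L@ex-L.mean(0)@ex,[1,99])),np.ptp(np.percentile(S@ey,[1,99])))
    o=ex*(np.mean(L@ex)-.010)+ey*(np.mean(S@ey)-.010)
    return o,yaw
E
python3 - <<'E'
from h import *
f=optics.grab_frame("top")
o,y=stop(f); print("corner",o)
c,a,s=tray(f); print("tray",c,a,s)
R=np.array([[np.cos(y),-np.sin(y)],[np.sin(y),np.cos(y)]]); print("home",o+R@[-.095,-.14],"now in stop frame",R.T@(c-o),a-np.degrees(y))
# outline overlay
g=f["frame"].copy()
def draw(c,a,col):
    a=np.radians(a);r=np.array([[np.cos(a),-np.sin(a)],[np.sin(a),np.cos(a)]])
    q=np.array([[.095,.14],[.095,-.14],[-.095,-.14],[-.095,.14]])@r.T+c
    return topix(f,np.c_[q,np.full(4,.02)])
S=4;big=cv2.resize(g[140:290,180:380],(800,600),interpolation=cv2.INTER_CUBIC)
for c_,a_,col in((c,a,(0,0,255)),(o+R@[-.095,-.14],np.degrees(y),(255,0,0))):
    cv2.polylines(big,[np.int32((draw(c_,a_,0)-[180,140])*4+2)],True,col,1)
cv2.imwrite("pics/fit.png",big)
E
```

```text
stop yaw long -7.2380576 short -7.0684795 837 296
widths 0.01853713247975504 0.018411059815468395
corner [0.7223753  0.15316073]
tray [ 0.54219    -0.01312138] -24.666094 [192.9833526611328, 283.3421325683594]
home [0.61049342 0.02624562] now in stop frame [-0.15779919 -0.18765899] -17.428036
```

View pics/fit.png

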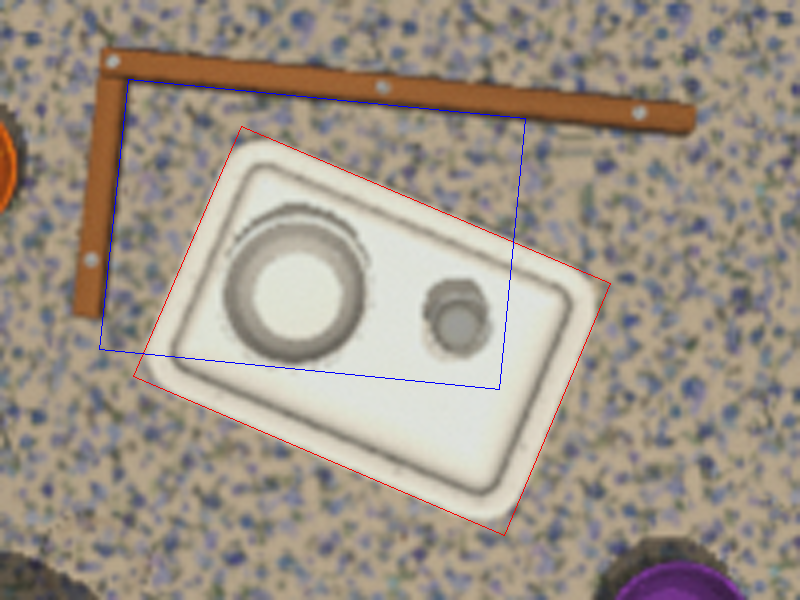

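The rectangle fit (red) overshoots the rounded corners slightly, and the home outline (blue) matches the battens. I'll refine the tray fit with a rounded rectangle and work out the approach.

```bash
cat >> h.py <<'E'
def tray2(f,cam="top",thr=150,grow=0.):
    ms=optics.masks_of("tray",cam)
    m=cv2.dilate(ms[0]["region"].astype(np.uint8),np.ones((5,5)))
    w=((f["frame"].min(2)>thr)&(m>0)).astype(np.uint8); w=cv2.morphologyEx(w,cv2.MORPH_OPEN,np.ones((3,3)))
    cs,_=cv2.findContours(w,cv2.RETR_EXTERNAL,cv2.CHAIN_APPROX_NONE)
    P=toworld(f,max(cs,key=cv2.contourArea)[:,0,:],.02)[:,:2]
    h=np.array([.0955,.1405])
    def res(v):
        c,s=np.cos(v[2]),np.sin(v[2]); q=np.abs((P-v[:2])@np.array([[c,-s],[s,c]]))
        d=q-(h-v[3]); return np.linalg.norm(np.maximum(d,0),axis=1)+np.minimum(d.max(1),0)-v[3]+v[4]
    r=least_squares(res,[*P.mean(0),-.3,.03,0.],loss="soft_l1",f_scale=.001)
    v=r.x; return v[:2],np.degrees(v[2]),v[3:],np.abs(res(v)).mean()
E
python3 - <<'E'
from h import *
f=optics.grab_frame("top"); c,a,e,r=tray2(f); print(c,a,e,r)
o,y=np.array([0.7224,0.1532]),np.radians(-7.2)
R=lambda y:np.array([[np.cos(y),-np.sin(y)],[np.sin(y),np.cos(y)]])
print("rel",R(y).T@(c-o),a+7.2)
T=R(np.radians(a))
for n,p in dict(side=[-.0955,0],pre=[-.135,0],end=[0,-.1405],preend=[0,-.19]).items(): print(n,c+T@p)
E
```

```text
[ 0.5420713  -0.01274123] -24.66771220966884 [0.03233248 0.00079283] 0.0007368846954010178
rel [-0.15810881 -0.18723391] -17.46771220966884
side [0.45528629 0.02711618]
pre [0.41939092 0.0436017 ]
end [ 0.48343291 -0.14041969]
preend [ 0.46277384 -0.1854025 ]
```

```bash
python3 -m handwheel '[{"dx":-2.38,"dy":-2.83,"claw":50},{"dx":-2.38,"dy":-2.83},{"dx":-2.38,"dy":-2.83},{"dx":-2.38,"dy":-2.83},{"dx":-2.38,"dy":-2.83},{"dx":-2.38,"dy":-2.83},{"dx":-2.38,"dy":-2.83},{"dx":-2.38,"dy":-2.83}]' && python3 -m handwheel '[{"dx":-2.38,"dy":-2.83},{"dx":-2.38,"dy":-2.83},{"dx":-2.38,"dy":-2.83},{"dx":-2.38,"dy":-2.83},{"dx":-2.38,"dy":-2.83},{"dx":-2.38,"dy":-2.83},{"dx":-2.38,"dy":-2.83},{"dx":-2.38,"dy":-2.83}]' && python3 -m handwheel '[{"wz":0.048},{},{}]'
```

```text
schema error: expected keys dx, dy, dz, wx, wy, wz, claw
```

```bash
python3 -m handwheel '[{"dx":-2.38,"dy":-2.83,"dz":0,"wx":0,"wy":0,"wz":0,"claw":50},{"dx":-2.38,"dy":-2.83,"dz":0,"wx":0,"wy":0,"wz":0,"claw":50},{"dx":-2.38,"dy":-2.83,"dz":0,"wx":0,"wy":0,"wz":0,"claw":50},{"dx":-2.38,"dy":-2.83,"dz":0,"wx":0,"wy":0,"wz":0,"claw":50},{"dx":-2.38,"dy":-2.83,"dz":0,"wx":0,"wy":0,"wz":0,"claw":50},{"dx":-2.38,"dy":-2.83,"dz":0,"wx":0,"wy":0,"wz":0,"claw":50},{"dx":-2.38,"dy":-2.83,"dz":0,"wx":0,"wy":0,"wz":0,"claw":50},{"dx":-2.38,"dy":-2.83,"dz":0,"wx":0,"wy":0,"wz":0,"claw":50}]' && python3 -m handwheel '[{"dx":-2.38,"dy":-2.83,"dz":0,"wx":0,"wy":0,"wz":0,"claw":50},{"dx":-2.38,"dy":-2.83,"dz":0,"wx":0,"wy":0,"wz":0,"claw":50},{"dx":-2.38,"dy":-2.83,"dz":0,"wx":0,"wy":0,"wz":0,"claw":50},{"dx":-2.38,"dy":-2.83,"dz":0,"wx":0,"wy":0,"wz":0,"claw":50},{"dx":-2.38,"dy":-2.83,"dz":0,"wx":0,"wy":0,"wz":0,"claw":50},{"dx":-2.38,"dy":-2.83,"dz":0,"wx":0,"wy":0,"wz":0,"claw":50},{"dx":-2.38,"dy":-2.83,"dz":0,"wx":0,"wy":0,"wz":0,"claw":50},{"dx":-2.38,"dy":-2.83,"dz":0,"wx":0,"wy":0,"wz":0.048,"claw":50}]'; python3 -m handwheel '[{"dx":0,"dy":0,"dz":0,"wx":0,"wy":0,"wz":0,"claw":50},{"dx":0,"dy":0,"dz":0,"wx":0,"wy":0,"wz":0,"claw":50}]'
```

```text
clock: 2.1
position: [0.3259, 0.2975, 0.2315]
tool_rot: [3.141, 0.0, 2.759]
force: [0.1, 0.2, 0.1]
grip_width: 0.0427
finger_force: 0.0
clock: 3.1
position: [0.4179, 0.0163, 0.2315]
tool_rot: [3.141, 0.0, 2.71]
force: [0.5, 0.6, -0.2]
grip_width: 0.0428
finger_force: 0.0
clock: 3.35
position: [0.4175, 0.0179, 0.2313]
tool_rot: [3.141, -0.0, 2.711]
force: [-0.1, 0.1, -0.0]
grip_width: 0.0423
finger_force: 0.0
```

```bash
python3 -m handwheel '[{"dx":0,"dy":0,"dz":3.5,"wx":0,"wy":0,"wz":0,"claw":50},{"dx":0,"dy":0,"dz":3.5,"wx":0,"wy":0,"wz":0,"claw":50},{"dx":0,"dy":0,"dz":3.5,"wx":0,"wy":0,"wz":0,"claw":50},{"dx":0,"dy":0,"dz":3.5,"wx":0,"wy":0,"wz":0,"claw":50},{"dx":0,"dy":0,"dz":3.5,"wx":0,"wy":0,"wz":0,"claw":50},{"dx":0,"dy":0,"dz":3,"wx":0,"wy":0,"wz":0,"claw":50},{"dx":0,"dy":0,"dz":1.5,"wx":0,"wy":0,"wz":0,"claw":50},{"dx":0,"dy":0,"dz":0.6,"wx":0,"wy":0,"wz":0,"claw":50}]'; python3 -m handwheel '[{"dx":-0.4,"dy":0,"dz":0,"wx":0,"wy":0,"wz":0,"claw":50},{"dx":-0.4,"dy":0,"dz":0,"wx":0,"wy":0,"wz":0,"claw":50},{"dx":-0.3,"dy":0,"dz":0,"wx":0,"wy":0,"wz":0,"claw":50},{"dx":-0.3,"dy":0,"dz":0,"wx":0,"wy":0,"wz":0,"claw":50},{"dx":-0.3,"dy":0,"dz":0,"wx":0,"wy":0,"wz":0,"claw":50},{"dx":-0.2,"dy":0,"dz":0,"wx":0,"wy":0,"wz":0,"claw":50},{"dx":-0.2,"dy":0,"dz":0,"wx":0,"wy":0,"wz":0,"claw":50},{"dx":0,"dy":0,"dz":0,"wx":0,"wy":0,"wz":0,"claw":50}]'
```

```text
clock: 4.35
position: [0.4171, 0.0183, 0.0046]
tool_rot: [-3.141, -0.001, 2.712]
force: [1.0, 0.1, 0.4]
grip_width: 0.0422
finger_force: 0.0
clock: 5.35
position: [0.4367, 0.0086, 0.0053]
tool_rot: [-3.142, 0.0, 2.711]
force: [0.0, 1.3, -0.0]
grip_width: 0.0429
finger_force: 0.0
```

```bash
python3 - <<'E'
from h import *
for c in("scene",):
    f=optics.grab_frame(c); x,y=260,235; cv2.imwrite(f"pics/{c}1.png",cv2.resize(f["frame"][140:290,160:360],(800,600),interpolation=cv2.INTER_CUBIC))
E
```

```text
(no output)
```

View pics/scene1.png

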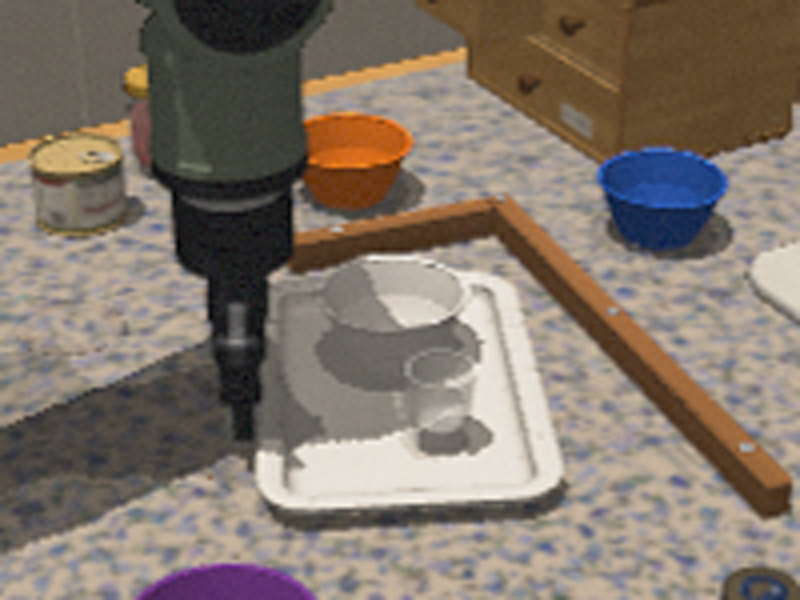

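The picture shows both fingertips on the table beside the tray's robot side (crop (245,435)). The bowl and glass are standing and the gripper is clear of them. I'll push now, turning as I go.

```bash
python3 -m handwheel '[{"dx":-0.15,"dy":0.03,"dz":0,"wx":0,"wy":0,"wz":0,"claw":50},{"dx":-0.28,"dy":0.07,"dz":0,"wx":0,"wy":0,"wz":-0.015,"claw":50},{"dx":-0.38,"dy":0.1,"dz":0,"wx":0,"wy":0,"wz":-0.019,"claw":50},{"dx":-0.38,"dy":0.1,"dz":0,"wx":0,"wy":0,"wz":-0.019,"claw":50},{"dx":-0.38,"dy":0.09,"dz":0,"wx":0,"wy":0,"wz":-0.019,"claw":50},{"dx":-0.38,"dy":0.08,"dz":0,"wx":0,"wy":0,"wz":-0.019,"claw":50},{"dx":-0.38,"dy":0.07,"dz":0,"wx":0,"wy":0,"wz":-0.019,"claw":50},{"dx":-0.2,"dy":0.04,"dz":0,"wx":0,"wy":0,"wz":-0.01,"claw":50}]'; python3 - <<'E'
from h import *
f=optics.grab_frame("top"); cv2.imwrite("pics/top2.png",cv2.resize(f["frame"][140:290,180:380],(800,600),interpolation=cv2.INTER_CUBIC))
E
```

```text
clock: 6.4
position: [0.4626, 0.0046, 0.0053]
tool_rot: [3.142, 0.0, 2.832]
force: [-2.1, -0.2, 0.6]
grip_width: 0.0431
finger_force: 0.9
```

View pics/top2.png

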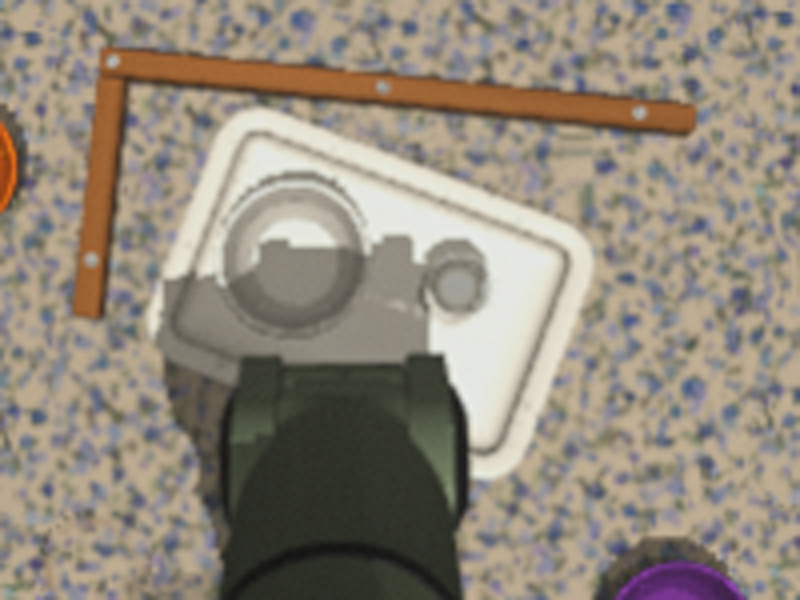

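The tray has advanced and turned about 3° (top edge from crop (290,120) to (560,228)), with the bowl and glass riding upright. I'll carry on.

```bash
python3 -m handwheel '[{"dx":-0.25,"dy":0.03,"dz":0,"wx":0,"wy":0,"wz":-0.015,"claw":50},{"dx":-0.38,"dy":0.05,"dz":0,"wx":0,"wy":0,"wz":-0.022,"claw":50},{"dx":-0.38,"dy":0.05,"dz":0,"wx":0,"wy":0,"wz":-0.022,"claw":50},{"dx":-0.38,"dy":0.04,"dz":0,"wx":0,"wy":0,"wz":-0.022,"claw":50},{"dx":-0.38,"dy":0.04,"dz":0,"wx":0,"wy":0,"wz":-0.022,"claw":50},{"dx":-0.38,"dy":0.03,"dz":0,"wx":0,"wy":0,"wz":-0.022,"claw":50},{"dx":-0.38,"dy":0.03,"dz":0,"wx":0,"wy":0,"wz":-0.022,"claw":50},{"dx":-0.2,"dy":0.01,"dz":0,"wx":0,"wy":0,"wz":-0.01,"claw":50}]'; python3 - <<'E'
from h import *
f=optics.grab_frame("top"); cv2.imwrite("pics/top3.png",cv2.resize(f["frame"][140:290,180:380],(800,600),interpolation=cv2.INTER_CUBIC))
E
```

```text
clock: 7.45
position: [0.4891, 0.0004, 0.0052]
tool_rot: [-3.141, -0.001, 2.988]
force: [-5.0, -1.7, 1.2]
grip_width: 0.0425
finger_force: 2.2
```

View pics/top3.png

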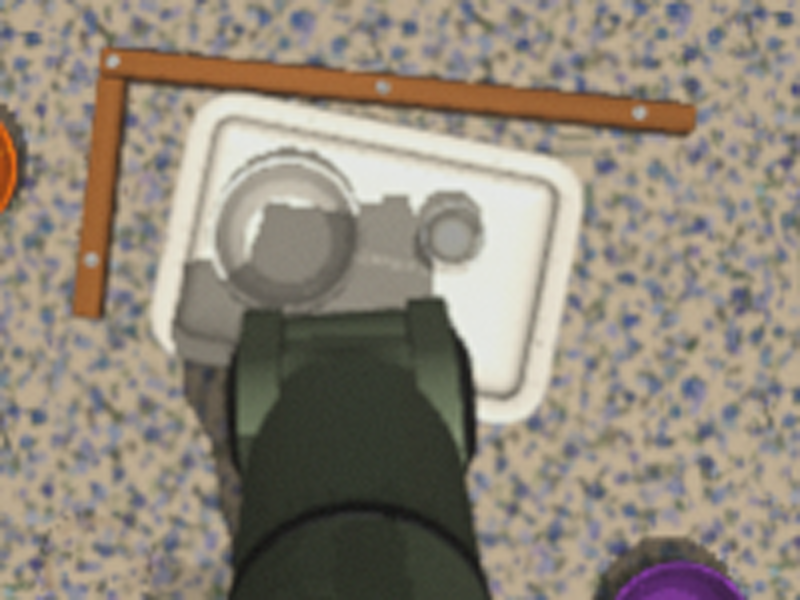

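The tray's front left corner is now about at the long batten (crop (215,95)), with roughly 5° of skew left. The load is upright. I'll finish the side push slowly.

```bash
python3 -m handwheel '[{"dx":-0.2,"dy":0,"dz":0,"wx":0,"wy":0,"wz":-0.01,"claw":50},{"dx":-0.25,"dy":0,"dz":0,"wx":0,"wy":0,"wz":-0.01,"claw":50},{"dx":-0.25,"dy":0,"dz":0,"wx":0,"wy":0,"wz":-0.008,"claw":50},{"dx":-0.2,"dy":0,"dz":0,"wx":0,"wy":0,"wz":0,"claw":50},{"dx":-0.15,"dy":0,"dz":0,"wx":0,"wy":0,"wz":0,"claw":50},{"dx":0,"dy":0,"dz":0,"wx":0,"wy":0,"wz":0,"claw":50}]'; python3 -m handwheel '[{"dx":-0.15,"dy":0,"dz":0,"wx":0,"wy":0,"wz":0,"claw":50},{"dx":-0.1,"dy":0,"dz":0,"wx":0,"wy":0,"wz":0,"claw":50},{"dx":0,"dy":0,"dz":0,"wx":0,"wy":0,"wz":0,"claw":50}]'
```

```text
clock: 8.25
position: [0.5002, -0.0005, 0.0053]
tool_rot: [3.141, 0.001, 3.016]
force: [-2.0, -0.0, -0.9]
grip_width: 0.0429
finger_force: 0.6
clock: 8.62
position: [0.5023, -0.001, 0.0053]
tool_rot: [-3.141, -0.0, 3.016]
force: [-3.6, -1.6, 0.8]
grip_width: 0.0423
finger_force: 1.7
```

```bash
python3 -m handwheel '[{"dx":-0.15,"dy":0,"dz":0,"wx":0,"wy":0,"wz":0,"claw":50},{"dx":-0.1,"dy":0,"dz":0,"wx":0,"wy":0,"wz":0,"claw":50},{"dx":0,"dy":0,"dz":0,"wx":0,"wy":0,"wz":0,"claw":50}]';python3 -m handwheel '[{"dx":-0.1,"dy":0,"dz":0,"wx":0,"wy":0,"wz":0,"claw":50},{"dx":0,"dy":0,"dz":0,"wx":0,"wy":0,"wz":0,"claw":50}]'; python3 - <<'E'
from h import *
f=optics.grab_frame("top"); cv2.imwrite("pics/top4.png",cv2.resize(f["frame"][140:290,180:380],(800,600),interpolation=cv2.INTER_CUBIC))
E
```

```text
clock: 9.0
position: [0.505, -0.0012, 0.0053]
tool_rot: [3.142, 0.0, 3.016]
force: [-2.8, -2.1, 0.1]
grip_width: 0.0424
finger_force: 1.4
clock: 9.25
position: [0.5054, -0.0013, 0.0052]
tool_rot: [-3.141, -0.001, 3.016]
force: [-6.1, -0.9, 2.6]
grip_width: 0.0427
finger_force: 3.0
```

View pics/top4.png

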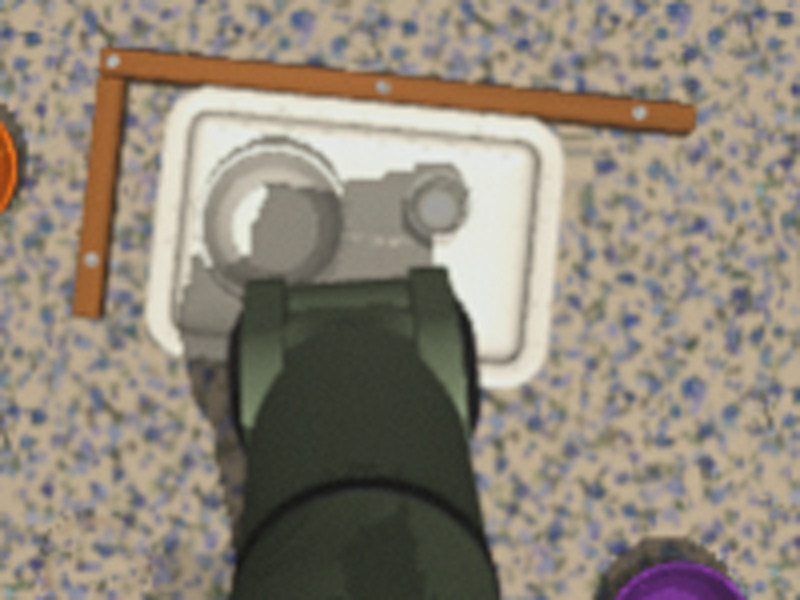

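The tray is now flush along the long batten: its slope of about 5.7° matches. A gap of about 25 mm to the short batten remains, and the bowl and glass are upright. Next I'll back off, rise and go round to the -y end.

```bash
python3 -m handwheel '[{"dx":0.5,"dy":0,"dz":0,"wx":0,"wy":0,"wz":0,"claw":50},{"dx":1.5,"dy":0,"dz":0,"wx":0,"wy":0,"wz":0,"claw":50},{"dx":2,"dy":0,"dz":0,"wx":0,"wy":0,"wz":0,"claw":50},{"dx":0,"dy":0,"dz":-3,"wx":0,"wy":0,"wz":0,"claw":50},{"dx":0,"dy":0,"dz":-4,"wx":0,"wy":0,"wz":0,"claw":50},{"dx":0,"dy":0,"dz":-4,"wx":0,"wy":0,"wz":0,"claw":50},{"dx":0,"dy":-2.5,"dz":0,"wx":0,"wy":0,"wz":0,"claw":50},{"dx":0,"dy":-3,"dz":0,"wx":0,"wy":0,"wz":0,"claw":50}]'; python3 -m handwheel '[{"dx":0,"dy":-3.7,"dz":0,"wx":0,"wy":0,"wz":0,"claw":50},{"dx":0,"dy":-3.7,"dz":0,"wx":0,"wy":0,"wz":0,"claw":50},{"dx":-1,"dy":-3.6,"dz":0,"wx":0,"wy":0,"wz":0,"claw":50},{"dx":-3,"dy":0,"dz":0,"wx":0,"wy":0,"wz":0,"claw":50},{"dx":-3,"dy":0,"dz":0,"wx":0,"wy":0,"wz":0,"claw":50},{"dx":-3.5,"dy":0,"dz":0,"wx":0,"wy":0,"wz":0,"claw":50},{"dx":-3.5,"dy":0,"dz":0,"wx":0,"wy":0,"wz":0,"claw":50},{"dx":0,"dy":0,"dz":0,"wx":0,"wy":0,"wz":0,"claw":50}]'; python3 - <<'E'
from h import *
q=monitor.observe()["qpos"]; print(np.round(q,2))
f=optics.grab_frame("top"); c,a,e,r=tray2(f); print(c,a,e,r)
o,y=np.array([0.7224,0.1532]),np.radians(-7.2)
R=lambda y:np.array([[np.cos(y),-np.sin(y)],[np.sin(y),np.cos(y)]])
print("rel",R(y).T@(c-o),a+7.2); print("tcp",R(y).T@(np.array(monitor.observe()["position"][:2])-o))
for n in("bowl","glass"):
  for m in optics.masks_of(n,"top")[:4]:
    r=m["rect"];print(n,round(m["p"],2),R(y).T@(toworld(f,[r[0]+r[2]/2,r[1]+r[3]/2],0.04)[0][:2]-o))
E
```

```text
clock: 10.3
position: [0.46, -0.0509, 0.1161]
tool_rot: [3.141, 0.003, 3.017]
force: [-0.2, -0.2, 0.1]
grip_width: 0.0428
finger_force: 0.0
clock: 11.3
position: [0.5864, -0.1773, 0.1151]
tool_rot: [3.141, 0.002, 3.017]
force: [-0.6, 0.7, -0.3]
grip_width: 0.0427
finger_force: 0.0
[ 0.14  0.64  0.08  1.74 -0.07  0.76  1.7 ]
[0.62181971 0.02576973] 7.398052621305669 [0.02169445 0.02249355] 0.014839481404687091
rel [-0.08381594 -0.1390315 ] 14.59805262130567
tcp [-0.09572718 -0.34535365]
bowl 0.86 [-0.08081366  0.12280556]
bowl 0.72 [ 0.12203028 -0.04200876]
bowl 0.69 [-0.10188737 -0.11315489]
glass 0.49 [-0.07133892 -0.22484035]
```

```bash
python3 -m handwheel '[{"dx":0,"dy":0,"dz":0,"wx":0,"wy":0,"wz":0.157,"claw":50},{"dx":0,"dy":0,"dz":0,"wx":0,"wy":0,"wz":0.157,"claw":50},{"dx":0,"dy":0,"dz":0,"wx":0,"wy":0,"wz":0.157,"claw":50},{"dx":0,"dy":0,"dz":0,"wx":0,"wy":0,"wz":0.157,"claw":50},{"dx":0,"dy":0,"dz":0,"wx":0,"wy":0,"wz":0.157,"claw":50},{"dx":0,"dy":0,"dz":0,"wx":0,"wy":0,"wz":0.157,"claw":50},{"dx":0,"dy":0,"dz":0,"wx":0,"wy":0,"wz":0.157,"claw":50},{"dx":0,"dy":0,"dz":0,"wx":0,"wy":0,"wz":0.157,"claw":50}]'; python3 -m handwheel '[{"dx":0,"dy":0,"dz":0,"wx":0,"wy":0,"wz":0.157,"claw":50},{"dx":0,"dy":0,"dz":0,"wx":0,"wy":0,"wz":0.157,"claw":50},{"dx":0,"dy":0,"dz":3,"wx":0,"wy":0,"wz":0,"claw":50},{"dx":0,"dy":0,"dz":3,"wx":0,"wy":0,"wz":0,"claw":50},{"dx":0,"dy":0,"dz":3,"wx":0,"wy":0,"wz":0,"claw":50},{"dx":0,"dy":0,"dz":1.5,"wx":0,"wy":0,"wz":0,"claw":50},{"dx":0,"dy":0,"dz":0.5,"wx":0,"wy":0,"wz":0,"claw":50},{"dx":0,"dy":0,"dz":0,"wx":0,"wy":0,"wz":0,"claw":50}]'; python3 - <<'E'
from h import *
o,y=np.array([0.7224,0.1532]),np.radians(-7.2)
R=np.array([[np.cos(y),-np.sin(y)],[np.sin(y),np.cos(y)]])
print("tcp",R.T@(np.array(monitor.observe()["position"][:2])-o))
f=optics.grab_frame("top"); cv2.imwrite("pics/top5.png",cv2.resize(f["frame"][140:290,180:380],(800,600),interpolation=cv2.INTER_CUBIC))
E
```

```text
clock: 12.5
position: [0.5838, -0.1776, 0.1156]
tool_rot: [3.141, -0.0, 1.754]
force: [-0.0, -0.2, 0.1]
grip_width: 0.0424
finger_force: 0.0
clock: 13.5
position: [0.5845, -0.1778, 0.0059]
tool_rot: [3.141, 0.0, 1.446]
force: [0.1, -0.6, -0.2]
grip_width: 0.0428
finger_force: 0.0
tcp [-0.09528514 -0.34570363]
```

View pics/top5.png

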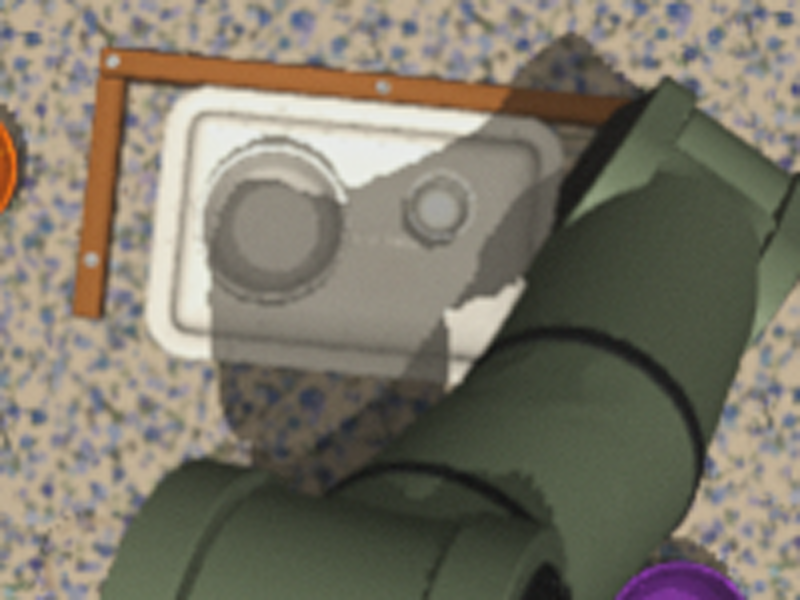

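The gripper is down behind the tray's -y end. The tray is still along the long batten with its load upright. I'll push towards the short batten.

```bash
python3 -m handwheel '[{"dx":0.4,"dy":0,"dz":0,"wx":0,"wy":0,"wz":0,"claw":50},{"dx":0.4,"dy":0,"dz":0,"wx":0,"wy":0,"wz":0,"claw":50},{"dx":0.4,"dy":0,"dz":0,"wx":0,"wy":0,"wz":0,"claw":50},{"dx":0.3,"dy":0,"dz":0,"wx":0,"wy":0,"wz":0,"claw":50},{"dx":0.3,"dy":0,"dz":0,"wx":0,"wy":0,"wz":0,"claw":50},{"dx":0.3,"dy":0,"dz":0,"wx":0,"wy":0,"wz":0,"claw":50},{"dx":0.3,"dy":0,"dz":0,"wx":0,"wy":0,"wz":0,"claw":50},{"dx":0.3,"dy":0,"dz":0,"wx":0,"wy":0,"wz":0,"claw":50}]'; python3 -m handwheel '[{"dx":0.3,"dy":0,"dz":0,"wx":0,"wy":0,"wz":0,"claw":50},{"dx":0.35,"dy":0,"dz":0,"wx":0,"wy":0,"wz":0,"claw":50},{"dx":0.35,"dy":0,"dz":0,"wx":0,"wy":0,"wz":0,"claw":50},{"dx":0.35,"dy":0,"dz":0,"wx":0,"wy":0,"wz":0,"claw":50},{"dx":0.3,"dy":0,"dz":0,"wx":0,"wy":0,"wz":0,"claw":50},{"dx":0.2,"dy":0,"dz":0,"wx":0,"wy":0,"wz":0,"claw":50},{"dx":0.2,"dy":0,"dz":0,"wx":0,"wy":0,"wz":0,"claw":50},{"dx":0,"dy":0,"dz":0,"wx":0,"wy":0,"wz":0,"claw":50}]'; python3 - <<'E'
from h import *
o,y=np.array([0.7224,0.1532]),np.radians(-7.2)
R=np.array([[np.cos(y),-np.sin(y)],[np.sin(y),np.cos(y)]])
print("tcp",R.T@(np.array(monitor.observe()["position"][:2])-o))
E
```

```text
clock: 14.55
position: [0.5877, -0.1506, 0.0053]
tool_rot: [3.142, 0.0, 1.446]
force: [0.2, -0.0, 0.5]
grip_width: 0.0426
finger_force: 0.0
clock: 15.55
position: [0.5903, -0.1302, 0.0053]
tool_rot: [-3.141, -0.0, 1.446]
force: [0.4, -0.2, 0.5]
grip_width: 0.0426
finger_force: 0.0
tcp [-0.09557649 -0.29771906]
```

```bash
python3 - <<'E'
from h import *
f=optics.grab_frame("top"); g=optics.grab_frame("scene")
a=cv2.resize(f["frame"][140:240,190:340],(600,400),interpolation=cv2.INTER_CUBIC)[:,:400]
b=cv2.resize(g["frame"][160:280,210:330],(400,400),interpolation=cv2.INTER_CUBIC)
cv2.imwrite("pics/both6.png",np.hstack([a,b]))
E
```

```text
(no output)
```

View pics/both6.png

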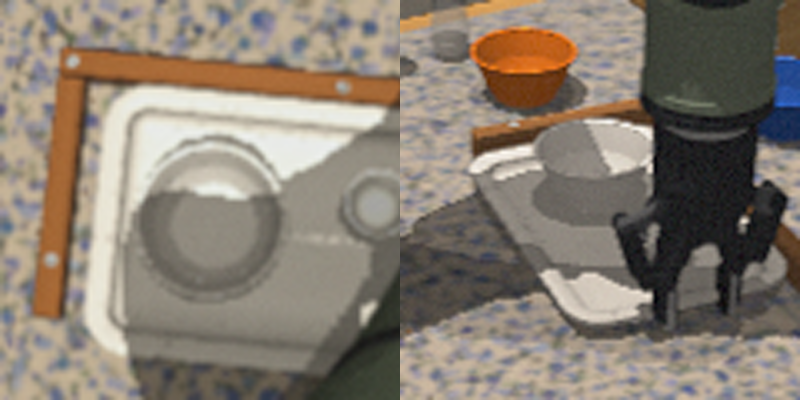

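The tray is sliding along the long batten: in the left crop its end is at column 103 and the short batten's inner face at 83, so about 12–14 mm remains. The bowl and glass are upright. I'll keep pushing.

```bash
python3 -m handwheel '[{"dx":0.15,"dy":0,"dz":0,"wx":0,"wy":0,"wz":0,"claw":50},{"dx":0.25,"dy":0,"dz":0,"wx":0,"wy":0,"wz":0,"claw":50},{"dx":0.25,"dy":0,"dz":0,"wx":0,"wy":0,"wz":0,"claw":50},{"dx":0.2,"dy":0,"dz":0,"wx":0,"wy":0,"wz":0,"claw":50},{"dx":0.1,"dy":0,"dz":0,"wx":0,"wy":0,"wz":0,"claw":50}]'; python3 -m handwheel '[{"dx":0.1,"dy":0,"dz":0,"wx":0,"wy":0,"wz":0,"claw":50},{"dx":0.1,"dy":0,"dz":0,"wx":0,"wy":0,"wz":0,"claw":50}]';  python3 -m handwheel '[{"dx":0.1,"dy":0,"dz":0,"wx":0,"wy":0,"wz":0,"claw":50},{"dx":0.1,"dy":0,"dz":0,"wx":0,"wy":0,"wz":0,"claw":50}]'; python3 - <<'E'
from h import *
o,y=np.array([0.7224,0.1532]),np.radians(-7.2)
R=np.array([[np.cos(y),-np.sin(y)],[np.sin(y),np.cos(y)]])
print("tcp",R.T@(np.array(monitor.observe()["position"][:2])-o))
E
```

```text
clock: 16.27
position: [0.5914, -0.1209, 0.0053]
tool_rot: [-3.142, 0.0, 1.446]
force: [0.8, -0.9, -0.3]
grip_width: 0.0426
finger_force: 1.0
clock: 16.52
position: [0.5917, -0.119, 0.0053]
tool_rot: [3.142, 0.0, 1.446]
force: [0.7, -2.5, -0.1]
grip_width: 0.0425
finger_force: 1.0
clock: 16.77
position: [0.5919, -0.117, 0.0053]
tool_rot: [3.142, 0.0, 1.446]
force: [-0.1, -0.3, 0.1]
grip_width: 0.0433
finger_force: 1.0
tcp [-0.09556844 -0.28446715]
```

```bash
python3 -m handwheel '[{"dx":0.1,"dy":0,"dz":0,"wx":0,"wy":0,"wz":0,"claw":50},{"dx":0.1,"dy":0,"dz":0,"wx":0,"wy":0,"wz":0,"claw":50}]';  python3 -m handwheel '[{"dx":0.1,"dy":0,"dz":0,"wx":0,"wy":0,"wz":0,"claw":50},{"dx":0,"dy":0,"dz":0,"wx":0,"wy":0,"wz":0,"claw":50}]'; python3 - <<'E'
from h import *
f=optics.grab_frame("top")["frame"]
for r in (170,180,190): print(r,[tuple(int(v) for v in f[r,c]) for c in range(205,219)])
E
```

```text
clock: 17.02
position: [0.5921, -0.115, 0.0053]
tool_rot: [-3.142, 0.0, 1.446]
force: [-0.8, -1.8, 0.3]
grip_width: 0.0427
finger_force: 1.0
clock: 17.27
position: [0.5922, -0.1144, 0.0053]
tool_rot: [-3.142, 0.0, 1.446]
force: [-0.9, -3.1, -0.1]
grip_width: 0.0432
finger_force: 2.2
170 [(51, 101, 162), (57, 107, 167), (56, 104, 167), (50, 95, 153), (52, 85, 128), (135, 151, 163), (209, 226, 233), (215, 230, 234), (216, 230, 233), (218, 232, 234), (209, 225, 230), (176, 192, 200), (146, 160, 166), (170, 188, 195)]
180 [(53, 105, 164), (53, 101, 163), (48, 93, 152), (53, 86, 127), (138, 155, 165), (212, 228, 233), (215, 230, 234), (216, 230, 233), (214, 230, 232), (193, 210, 216), (159, 174, 181), (154, 167, 175), (180, 197, 204), (202, 218, 224)]
190 [(52, 103, 164), (47, 93, 152), (54, 84, 126), (140, 157, 165), (209, 227, 232), (213, 229, 233), (218, 231, 234), (213, 229, 232), (193, 210, 218), (153, 167, 175), (152, 168, 174), (184, 200, 207), (201, 216, 223), (211, 223, 227)]
```

The tray's end is now practically at the short batten. I'll press until the force confirms contact.

```bash
for i in 1; do python3 -m handwheel '[{"dx":0.1,"dy":0,"dz":0,"wx":0,"wy":0,"wz":0,"claw":50},{"dx":0,"dy":0,"dz":0,"wx":0,"wy":0,"wz":0,"claw":50}]'; done;  python3 -m handwheel '[{"dx":0.1,"dy":0,"dz":0,"wx":0,"wy":0,"wz":0,"claw":50},{"dx":0,"dy":0,"dz":0,"wx":0,"wy":0,"wz":0,"claw":50}]'
```

```text
clock: 17.58
position: [0.592, -0.1143, 0.0053]
tool_rot: [-3.141, 0.001, 1.445]
force: [-2.8, -8.7, -0.3]
grip_width: 0.0427
finger_force: 4.5
clock: 17.82
position: [0.5918, -0.1142, 0.0053]
tool_rot: [-3.141, 0.002, 1.444]
force: [-4.9, -12.4, 1.2]
grip_width: 0.0428
finger_force: 6.6
```

```bash
python3 -m handwheel '[{"dx":-0.5,"dy":0,"dz":0,"wx":0,"wy":0,"wz":0,"claw":50},{"dx":-1.5,"dy":0,"dz":0,"wx":0,"wy":0,"wz":0,"claw":50},{"dx":-2,"dy":0,"dz":-3,"wx":0,"wy":0,"wz":0,"claw":50},{"dx":0,"dy":0,"dz":-4,"wx":0,"wy":0,"wz":0,"claw":50},{"dx":0,"dy":-4,"dz":-4,"wx":0,"wy":0,"wz":0,"claw":50},{"dx":-3,"dy":-4,"dz":-4,"wx":0,"wy":0,"wz":0,"claw":50},{"dx":-4,"dy":-3,"dz":-2,"wx":0,"wy":0,"wz":0,"claw":50},{"dx":-4,"dy":0,"dz":0,"wx":0,"wy":0,"wz":0,"claw":50}]'; python3 - <<'E'
from h import *
f=optics.grab_frame("top");cv2.imwrite("pics/top7.png",cv2.resize(f["frame"][140:290,180:380],(800,600),interpolation=cv2.INTER_CUBIC))
for c in (225,250,275,300,310): print(c,[tuple(int(v) for v in f["frame"][r,c]) for r in range(154,176)])
E
```

```text
clock: 18.82
position: [0.4645, -0.2481, 0.1763]
tool_rot: [3.139, -0.001, 1.445]
force: [1.4, 0.4, 0.1]
grip_width: 0.0429
finger_force: 0.0
225 [(56, 102, 163), (57, 106, 167), (59, 108, 168), (60, 109, 171), (59, 108, 169), (57, 101, 157), (97, 122, 151), (176, 193, 202), (214, 230, 232), (223, 233, 234), (225, 235, 233), (222, 234, 234), (198, 214, 219), (159, 174, 181), (180, 196, 204), (206, 222, 229), (217, 230, 231), (225, 231, 229), (230, 234, 232), (230, 235, 233), (229, 235, 233), (229, 235, 234)]
250 [(153, 174, 188), (127, 147, 166), (64, 96, 140), (58, 109, 171), (61, 112, 174), (61, 109, 172), (61, 110, 170), (57, 104, 162), (61, 93, 132), (142, 158, 168), (213, 228, 233), (222, 234, 235), (223, 233, 232), (224, 232, 233), (208, 224, 226), (174, 190, 196), (164, 179, 187), (183, 199, 207), (202, 220, 221), (229, 235, 233), (232, 236, 234), (232, 236, 234)]
275 [(129, 141, 151), (146, 149, 152), (153, 155, 156), (123, 127, 128), (61, 82, 113), (65, 107, 159), (125, 147, 174), (167, 173, 171), (144, 154, 160), (98, 125, 157), (57, 97, 145), (107, 129, 150), (183, 200, 20
[... 189 characters left out ...]
 121), (116, 131, 137), (133, 158, 172), (135, 162, 176), (110, 131, 140), (69, 85, 103), (55, 88, 133), (55, 102, 158), (56, 104, 162), (59, 105, 164), (59, 108, 166), (57, 101, 159), (66, 96, 136), (147, 163, 174), (212, 229, 233), (223, 234, 234), (229, 235, 233), (230, 235, 233), (219, 231, 231), (180, 194, 200), (152, 166, 172)]
310 [(142, 169, 180), (147, 161, 171), (143, 149, 151), (145, 161, 170), (152, 176, 193), (154, 180, 197), (153, 182, 199), (125, 153, 174), (60, 96, 138), (55, 99, 156), (57, 103, 160), (55, 105, 163), (56, 103, 161), (56, 98, 153), (47, 78, 121), (52, 65, 84), (108, 121, 137), (152, 169, 183), (150, 173, 186), (142, 165, 177), (132, 149, 155), (133, 147, 153)]
```

View pics/top7.png

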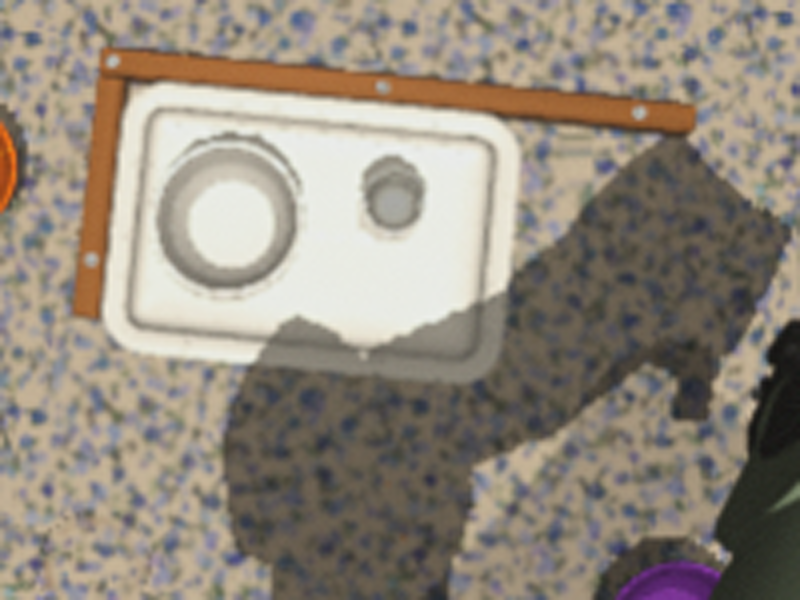

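The picture shows the tray against both battens: its left end touches the short batten at crop (115,200), and its long side follows the batten from (140,85) to (510,118). The bowl (228,220) and glass (393,200) are upright. I'll add one confirming press on the long side, in case the end push opened a hairline gap.

```bash
python3 -m handwheel '[{"dx":0,"dy":0,"dz":0,"wx":0,"wy":0,"wz":-0.157,"claw":50},{"dx":0,"dy":0,"dz":0,"wx":0,"wy":0,"wz":-0.157,"claw":50},{"dx":0,"dy":0,"dz":0,"wx":0,"wy":0,"wz":-0.157,"claw":50},{"dx":0,"dy":0,"dz":0,"wx":0,"wy":0,"wz":-0.157,"claw":50},{"dx":0,"dy":0,"dz":0,"wx":0,"wy":0,"wz":-0.157,"claw":50},{"dx":0,"dy":0,"dz":0,"wx":0,"wy":0,"wz":-0.157,"claw":50},{"dx":0,"dy":0,"dz":0,"wx":0,"wy":0,"wz":-0.157,"claw":50},{"dx":0,"dy":0,"dz":0,"wx":0,"wy":0,"wz":-0.157,"claw":50}]'; python3 -m handwheel '[{"dx":0,"dy":0,"dz":0,"wx":0,"wy":0,"wz":-0.157,"claw":50},{"dx":0,"dy":0,"dz":0,"wx":0,"wy":0,"wz":-0.157,"claw":50},{"dx":3.5,"dy":0,"dz":0,"wx":0,"wy":0,"wz":0,"claw":50},{"dx":0,"dy":5.5,"dz":0,"wx":0,"wy":0,"wz":0,"claw":50},{"dx":0,"dy":5.5,"dz":0,"wx":0,"wy":0,"wz":0,"claw":50},{"dx":0,"dy":5.5,"dz":0,"wx":0,"wy":0,"wz":0,"claw":50},{"dx":0,"dy":5.5,"dz":0,"wx":0,"wy":0,"wz":0,"claw":50},{"dx":0,"dy":5.5,"dz":0,"wx":0,"wy":0,"wz":0,"claw":50}]'; python3 -m handwheel '[{"dx":0,"dy":1,"dz":0,"wx":0,"wy":0,"wz":0,"claw":50},{"dx":0,"dy":0,"dz":0,"wx":0,"wy":0,"wz":0,"claw":50}]'; python3 - <<'E'
from h import *
o,y=np.array([0.7224,0.1532]),np.radians(-7.2)
R=np.array([[np.cos(y),-np.sin(y)],[np.sin(y),np.cos(y)]])
print("tcp",R.T@(np.array(monitor.observe()["position"][:2])-o))
E
```

```text
clock: 19.88
position: [0.4656, -0.2472, 0.1744]
tool_rot: [3.141, 0.0, 2.707]
force: [-0.2, -0.1, -0.3]
grip_width: 0.0428
finger_force: 0.0
clock: 20.88
position: [0.4657, 0.0318, 0.1746]
tool_rot: [3.141, 0.001, 3.015]
force: [1.2, 0.0, 0.5]
grip_width: 0.0424
finger_force: 0.0
clock: 21.12
position: [0.4668, 0.0402, 0.1743]
tool_rot: [-3.141, -0.0, 3.016]
force: [0.0, -1.4, -0.1]
grip_width: 0.0427
finger_force: 0.0
tcp [-0.23939664 -0.14414761]
```

```bash
python3 -m handwheel '[{"dx":0,"dy":0,"dz":4,"wx":0,"wy":0,"wz":0,"claw":50},{"dx":0,"dy":0,"dz":4,"wx":0,"wy":0,"wz":0,"claw":50},{"dx":0,"dy":0,"dz":4,"wx":0,"wy":0,"wz":0,"claw":50},{"dx":0,"dy":0,"dz":3,"wx":0,"wy":0,"wz":0,"claw":50},{"dx":0,"dy":0,"dz":1.4,"wx":0,"wy":0,"wz":0,"claw":50},{"dx":0,"dy":0,"dz":0.5,"wx":0,"wy":0,"wz":0,"claw":50},{"dx":-0.5,"dy":0,"dz":0,"wx":0,"wy":0,"wz":0,"claw":50},{"dx":-0.5,"dy":0,"dz":0,"wx":0,"wy":0,"wz":0,"claw":50}]'; python3 -m handwheel '[{"dx":-0.5,"dy":0,"dz":0,"wx":0,"wy":0,"wz":0,"claw":50},{"dx":-0.5,"dy":0,"dz":0,"wx":0,"wy":0,"wz":0,"claw":50},{"dx":-0.5,"dy":0,"dz":0,"wx":0,"wy":0,"wz":0,"claw":50},{"dx":-0.5,"dy":0,"dz":0,"wx":0,"wy":0,"wz":0,"claw":50},{"dx":-0.3,"dy":0,"dz":0,"wx":0,"wy":0,"wz":0,"claw":50},{"dx":-0.3,"dy":0,"dz":0,"wx":0,"wy":0,"wz":0,"claw":50},{"dx":-0.2,"dy":0,"dz":0,"wx":0,"wy":0,"wz":0,"claw":50},{"dx":0,"dy":0,"dz":0,"wx":0,"wy":0,"wz":0,"claw":50}]'; python3 -m handwheel '[{"dx":-0.15,"dy":0,"dz":0,"wx":0,"wy":0,"wz":0,"claw":50},{"dx":-0.15,"dy":0,"dz":0,"wx":0,"wy":0,"wz":0,"claw":50},{"dx":0,"dy":0,"dz":0,"wx":0,"wy":0,"wz":0,"claw":50}]'
```

```text
clock: 22.12
position: [0.4777, 0.0391, 0.0062]
tool_rot: [3.141, 0.002, 3.016]
force: [-0.6, 0.0, -0.3]
grip_width: 0.0428
finger_force: 0.0
clock: 23.12
position: [0.5045, 0.0357, 0.0053]
tool_rot: [-3.142, 0.0, 3.016]
force: [0.1, 0.1, -0.5]
grip_width: 0.0429
finger_force: 0.0
clock: 23.5
position: [0.5075, 0.0353, 0.0054]
tool_rot: [3.142, 0.0, 3.016]
force: [-0.2, 0.4, -0.6]
grip_width: 0.0427
finger_force: 0.0
```

```bash
python3 -m handwheel '[{"dx":-0.1,"dy":0,"dz":0,"wx":0,"wy":0,"wz":0,"claw":50},{"dx":-0.1,"dy":0,"dz":0,"wx":0,"wy":0,"wz":0,"claw":50},{"dx":-0.1,"dy":0,"dz":0,"wx":0,"wy":0,"wz":0,"claw":50},{"dx":0,"dy":0,"dz":0,"wx":0,"wy":0,"wz":0,"claw":50}]'; python3 -m handwheel '[{"dx":-0.1,"dy":0,"dz":0,"wx":0,"wy":0,"wz":0,"claw":50},{"dx":0,"dy":0,"dz":0,"wx":0,"wy":0,"wz":0,"claw":50}]';python3 -m handwheel '[{"dx":-0.1,"dy":0,"dz":0,"wx":0,"wy":0,"wz":0,"claw":50},{"dx":0,"dy":0,"dz":0,"wx":0,"wy":0,"wz":0,"claw":50}]'
```

```text
clock: 24.0
position: [0.5098, 0.0349, 0.0052]
tool_rot: [-3.141, -0.001, 3.016]
force: [-4.7, 0.8, 3.6]
grip_width: 0.0425
finger_force: 2.5
clock: 24.25
position: [0.5099, 0.0348, 0.0051]
tool_rot: [-3.141, -0.003, 3.016]
force: [-9.1, 0.9, 7.3]
grip_width: 0.0429
finger_force: 4.9
clock: 24.5
position: [0.51, 0.0348, 0.005]
tool_rot: [-3.141, -0.005, 3.016]
force: [-13.9, 2.2, 10.5]
grip_width: 0.0427
finger_force: 7.5
```

The tray stands firm against the long batten at 14 N without moving. I'll retreat and check.

```bash
python3 -m handwheel '[{"dx":0.3,"dy":0,"dz":0,"wx":0,"wy":0,"wz":0,"claw":50},{"dx":0.7,"dy":0,"dz":0,"wx":0,"wy":0,"wz":0,"claw":50},{"dx":1.5,"dy":0,"dz":0,"wx":0,"wy":0,"wz":0,"claw":50},{"dx":1.5,"dy":0,"dz":-1,"wx":0,"wy":0,"wz":0,"claw":50},{"dx":0,"dy":0,"dz":-4,"wx":0,"wy":0,"wz":0,"claw":50},{"dx":0,"dy":0,"dz":-5,"wx":0,"wy":0,"wz":0,"claw":50},{"dx":0,"dy":0,"dz":-5,"wx":0,"wy":0,"wz":0,"claw":50},{"dx":0,"dy":0,"dz":0,"wx":0,"wy":0,"wz":0,"claw":50}]'; python3 - <<'E'
from h import *
f=optics.grab_frame("top"); g=optics.grab_frame("scene")
F=f["frame"]
print([[int(F[r,c,0]) for r in range(157,172)] for c in (225,250,300)]); print([[int(F[r,c,0]) for c in range(203,214)] for r in (170,180,190)])
a=cv2.resize(F[140:240,190:320],None,fx=3,fy=3,interpolation=cv2.INTER_CUBIC)
b=cv2.resize(g["frame"][150:250,200:330],None,fx=3,fy=3,interpolation=cv2.INTER_CUBIC)
cv2.imwrite("pics/fin.png",np.hstack([a,b]))
E
```

```text
clock: 25.5
position: [0.4736, 0.0401, 0.1589]
tool_rot: [3.139, 0.006, 3.016]
force: [-0.8, 0.2, -1.2]
grip_width: 0.0426
finger_force: 0.0
[[51, 52, 50, 92, 166, 200, 210, 215, 208, 184, 145, 169, 193, 205, 213], [53, 56, 54, 50, 51, 54, 132, 199, 210, 208, 200, 191, 155, 156, 175], [123, 126, 98, 67, 49, 51, 53, 53, 56, 50, 60, 138, 201, 213, 221]]
[[61, 50, 50, 51, 52, 47, 48, 127, 195, 201, 205], [47, 47, 49, 51, 46, 51, 129, 198, 203, 204, 198], [47, 51, 53, 44, 50, 131, 195, 202, 204, 202, 180]]
```

View pics/fin.png

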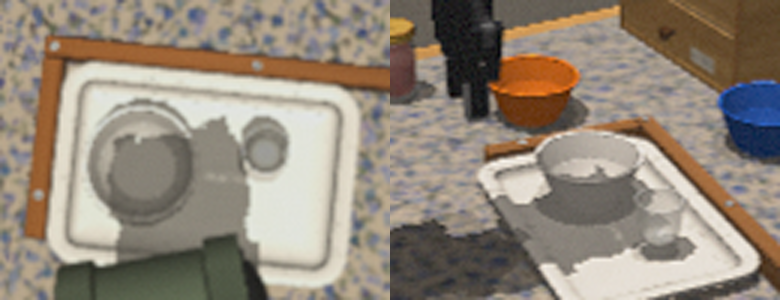

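The tray is home against both battens, with its end at left crop (50,150) and its long side at (200,70). The bowl (140,160) and glass (265,147) are upright and the robot is clear, so I'm handing in.

```bash
python3 -c "from workcell import job_done; print(job_done())"
```

```text
the job is handed in; nothing more can be done
None
```

The tray is home against both battens, with the bowl and glass upright on it; I handed the job in at about 25.6 s with the robot clear, and no verdict came back.

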